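Find the lock's engagement with the key and unlock the specimen case

TASK

Unlock the white specimen case with the red key: take it from the grey key stand, put it in the lock on the case's lid and, pressing only gently (a few newtons), turn it back and forth until its bit drops into the hidden slot and the key goes fully home. Then turn it about 60 degrees clockwise to draw the locking bar back, and leave the key standing home in the lock, let go. Leave the blue key, the bottles and the dishes where they are.

Things in the scene. Friction and masses are not known exactly. Their poses are not given: they have to be found in the camera images.
- safe: White bench-top specimen case, fixed, 220 (x) x 240 (y) x 100 mm high, grey lid; origin at the centre of its underside, z up. The lock, on the lid 40 mm from the case's centre towards its -x, has a square steel collar (64 x 64 mm, 10 mm high) with a red index line on top at its -x side. At +x of the lock a steel locking bar runs along the case's y in dark straps reaching 14 mm above the lid.
- lock (a point): Centre of the lock's mouth, at the collar's top face (110 mm above the bench); axes as the case's. The mouth is a round well 36.5 mm in diameter, in which the key has 2 mm of play all round, its edge flared by 4 mm, closed to sight 20 mm down by a black dust shutter that does not resist the key. The red index line points along the case's x axis.
- face (a point): Centre of the lock's flat inner face, on the lock's axis, 20 mm below the mouth. It is on a spring: it yields up to 4 mm (about 2.5 N to start, 6.5 N at 4 mm), then is hard; over 40 N, summed over the key's contacts, would spoil the lock. In it is a straight slot through the axis, 7.4 mm wide, 12 mm deep, as long as the well is wide. Its direction while locked is hidden and differs each time: within 0.7 rad either way of the case's x axis.
- home (a point): Where the key's tip is when home: on the lock's axis, 31 mm below the mouth, the key's flange resting on the collar. With the bit over the slot (to about 0.1 rad) the sprung face rises around it, the push vanishes, and the key goes home almost without force; off the slot the tip stops 20 to 24 mm below the mouth.
- red_key: Red-handled steel key, about 120 g, standing upright, tip down, in the key stand; origin at the centre of the tip's underside, z up along the shank. Bit: flat, 32 mm long along the key's x, 4 mm thick (y), z 0 to 12 mm. Above it a round barrel 32.5 mm in diameter, z 12 to 31 mm, then a round flange 50 mm in diameter, z 31 to 35 mm. A half turn makes no difference to the key.
- handle (a point): Centre of the red key's handle, 66 mm above its tip: a block 40 mm wide (key's x), 12 mm thick (y), 40 mm high (z 46 to 86 mm of the key). Pinch it across its thickness, from above.
- blue_key: Key of the same shape with a blue handle, in the other hole of the stand; to be left there.
- stand: Grey key stand, fixed, 170 (x) x 64 (y) x 40 mm high, origin at the centre of its underside, with two round holes (40 mm across, 34 mm deep, 90 mm apart along its x). The keys hang in the holes with their flanges resting on its top, tips 9 mm above the bench; which key is in which hole varies.
- bolt (a joint): Travel of the locking bar in m: 0 locked, more than 0.020 unlocked, 0.039 and -0.012 at its end stops; the bar moves towards the case's +y. Only the lock moves it: 0.030 m for each rad that the slot turns clockwise seen from above. Turning takes about 0.12 N m, after a little play of the bit in the slot; it stays where it is left. A green patch beside the bar is bared as it is drawn back.
- dropper: Clear round bottle, 44 mm in diameter, 110 mm high, loose, origin at its underside; bystander.
- dishes: Bundle of four culture dishes, 60 mm in diameter, 50 mm high, loose, origin at its underside; bystander.
- wash: White bottle with a red cap, 64 mm in diameter, 160 mm high, loose, origin at its underside; bystander.
There are look-alikes about, which are no part of the job. What is shaped like the red_key but green or purple is not meant.

How it is judged:
On the way, in this order (a step that is already met when the one before it is completed fails the run):
1. the red key has dropped into the slot and is home in the lock, the bar still locked (z of red_key in the frame of lock below -0.0275 m and horizontal distance between red_key and lock below 0.005 m and angle between red_key's own z axis and vertical below 0.12 rad and value of joint bolt below 0.01 m), for 0.1 s.
2. the key, still home, has drawn the bar back by more than 20 mm (z of red_key in the frame of lock below -0.0275 m and horizontal distance between red_key and lock below 0.005 m and angle between red_key's own z axis and vertical below 0.12 rad and value of joint bolt above 0.02 m), for 0.1 s.
At the end, for the whole second after the job is handed in: The locking bar is drawn back by more than 20 mm; the red key stands home in the lock (tip more than 27.5 mm below the mouth, within 5 mm of its axis, tilted less than 0.12 rad), at rest and let go (all of step 2 and linear speed of red_key below 0.02 m/s and angular speed of red_key below 0.2 rad/s); the robot touches nothing.
It fails at once if the red key is pressed or forced on the case with more than 40 N, summed over its contacts (contact force between red_key and safe above 40 N).
It fails at once if the blue key is moved more than 20 mm (distance of blue_key from where it was at the start of the episode above 0.02 m).
It fails at once if a bottle or the dishes are moved more than 30 mm (distance of any of dropper, dishes, wash from where it was at the start of the episode above 0.03 m).
It also fails if it takes over 69 s, if anything falls off the work surface, if the arm or the gripper's body presses on something with over 40 N, if the wrist force passes 120 N, or if a joint passes its speed limit or range.

ROBOT

A 6-joint arm with a two-finger parallel gripper is mounted at the origin on the work surface. World frame = base frame: x ahead of the robot, y to its left, z up, the work surface at z = 0. Lengths are in m, angles in rad, forces in N, time in s.
With the tool pointing down it reaches from about 0.35 to 0.775 m from the base axis. Payload 5.5 kg.
Tool frame: the origin (TCP) lies on the mounting face of the last link; the fingertips stand 173 mm ahead of it and the grasp point (between the pads) lies 155 mm ahead of it; z points along the fingers, y is the direction in which the jaws open and shut (so a half turn about z gives the same grasp; the last joint's range is limited). The gripper opens to 85 mm and grips with 20 to 120 N. Pads are 22 mm wide; open, the fingers measure 114 mm over their backs; the gripper's body (76 mm by 85 mm) begins 54 mm behind the grasp point. The pads swing forward as they close: fully open they stand 13 mm farther back than shut.
Start: joints at [0.961, 0.313, 0.046, 1.304, 0, 1.431], TCP at [0.26, 0.513, 0.405] pointing down, gripper open.
Joint ranges: [-2.76, 2.76], [-0.86, 1.69], [-1.03, 1.26], [-2.2, 2.34], [-1.47, 1.5], [-3.14, 3.14]. Speed limits (rad/s): [2.57, 2.57, 3.14, 3.14, 3.14, 3.14].

INTERFACE

Orientations are given as a unit quaternion [w, x, y, z].
In Python, from workcell import * gives the robot as it stands. The module is installed in compiled form; this text tells all that it offers.
- The arm moves only by the shell command python3 -m crank 'ROWS' [FORCE]. ROWS is JSON, a list of rows, each a list of 7 numbers: the shift along the tool's x, y, z in mm, then the turn, a rotation vector about the tool's x, y, z in degrees, then the opening, from 0 (shut) to 1 (fully open). A call has exactly 8 rows; each row shifts and turns the commanded pose from where the row before left it, along the tool's axes as they then stand; what a row does not reach is not made up. A row lasts 1/8 s, in which the tool goes at most 62.5 mm and 10.7 degrees, less where a joint would pass 70% of its speed; a pose out of reach is approached as far as the arm can. A call with a gripper value outside its range is refused whole. The fingers move at their own pace and stop on an object; FORCE is the grip in N (left out, the last holds). Time passes only in rows, so rows that do not move let the fingers close, or fill a call up. It gives the time, the measured TCP pose, the force and the opening at its end, in the units of the state.
- get_state(): the state, without advancing time (a new reading comes with each control period).
- read_camera(name): name is "side" or "top" or "wrist"; returns the picture (400x640x3 uint8, blue, green, red); there is no depth.
- calibration(name): a dict with "fx", "fy", "cx", "cy" (pixels), "k1" (the pictures are not rectified: a ray, as slopes to the right and down, at radius r is drawn at 1 + k1 r^2 times it, then the intrinsics apply), "extrinsics" (4x4, takes a point from world to camera coordinates). Camera axes: x right, y down, z forward; pixel columns grow to the right and rows downward; lengths in m; the calibration is good to about 2 mm. A picture is of the moment at which its call begins: read the wrist's pose just before it. calibration takes no time and is no camera call; for the wrist camera it gives the pose at the moment of the call.
- hand_in(): hands the job in, once; it reports no verdict.
The state is a dict: "clock": time; "joint_pos": joint angles; "qvel": joint speeds; "tau": joint torques, N m; "tcp_pos": TCP position; "orientation": TCP orientation; "wrist_force": force on the tool from outside, world axes, zero at the start; "ft_torque": the same for the moment, N m; "finger_gap": finger opening in m.
Only numpy, scipy, OpenCV 4.12 (cv2) and the standard library are available. Lean on these libraries where they do the work, as an engineer would, in place of code of your own. Each camera call takes 0.05 s, during which the arm holds its last target.

## Working session

There is one attempt and no reset: what is moved stays moved. The work goes in short steps, Python scripts to look and compute and a shell command to move; the robot and the scene stay as the last step left them, time stands still between calls to the robot, and variables do not carry over. Pictures are saved under pics/ and viewed, and the job is handed in when it is done.

```bash
mkdir -p pics; cat > h.py <<'E'
from workcell import *
import numpy as np, cv2
from scipy.spatial.transform import Rotation as R
def ray(name_or_cal,u,v):
    c=calibration(name_or_cal) if isinstance(name_or_cal,str) else name_or_cal
    a,b=(u-c['cx'])/c['fx'],(v-c['cy'])/c['fy']
    x,y=a,b
    for _ in range(30):
        s=1+c['k1']*(x*x+y*y); x,y=a/s,b/s
    E=np.array(c['extrinsics']); Rm=E[:3,:3]; o=-Rm.T@E[:3,3]
    return o,Rm.T@np.array([x,y,1.])
def onz(n,u,v,z):
    o,d=ray(n,u,v); return o+d*(z-o[2])/d[2]
def proj(n,p):
    c=calibration(n) if isinstance(n,str) else n
    E=np.array(c['extrinsics']); q=E[:3,:3]@np.array(p)+E[:3,3]; x,y=q[:2]/q[2]
    s=1+c['k1']*(x*x+y*y); return np.array([c['fx']*x*s+c['cx'],c['fy']*y*s+c['cy']])
E
python3 - <<'E'
from h import *
for n in ('top','side','wrist'):
    c=calibration(n)
    im=read_camera(n); cv2.imwrite(f'pics/{n}0.png',im)
    E=np.array(c['extrinsics']); print(n,c['fx'],c['k1'],-E[:3,:3].T@E[:3,3],E[2,:3])
s=get_state(); print(s['clock'],s['tcp_pos'],s['orientation'],s['wrist_force'],s['finger_gap'])
E
```

```text
top 446.3993528939213 -0.08452397740652524 [ 0.31568306 -0.19588784  1.25449197] [ 0.23877644  0.00814518 -0.97104041]
side 394.5599804693993 -0.013316342406798272 [ 0.20090507 -0.79139068  0.49625354] [ 0.47172084  0.74010954 -0.47928836]
wrist 302.93171561613303 -0.005937184836654486 [0.18687172 0.5495739  0.37325867] [ 0.2848323  -0.14657434 -0.94730487]
0.15 [0.26021888 0.51258131 0.40401457] [-2.44852139e-04  2.32749078e-01  9.72536572e-01 -6.50356217e-04] [-0.65559167 -0.12016747  0.20108422] 0.0855604485860277
```

```bash
ls; python3 -m crank --help 2>&1 | head -5
```

```text
h.py
pics
invalid input: not JSON, or not a number
```

View pics/top0.png

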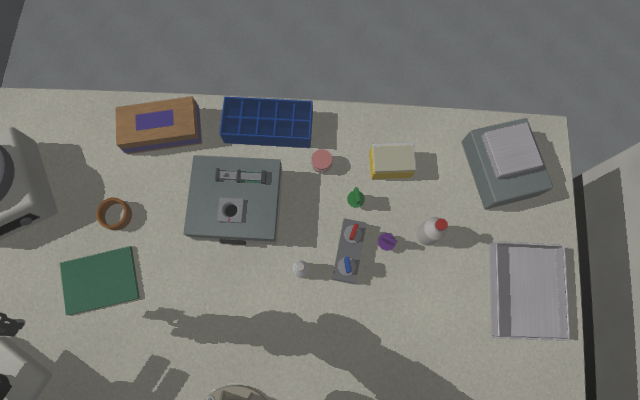

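View pics/side0.png

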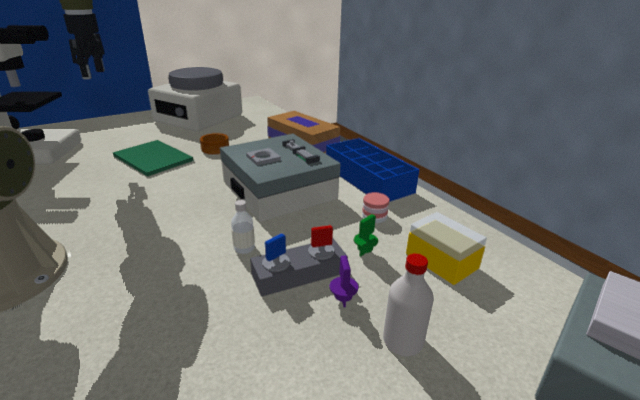

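View pics/wrist0.png

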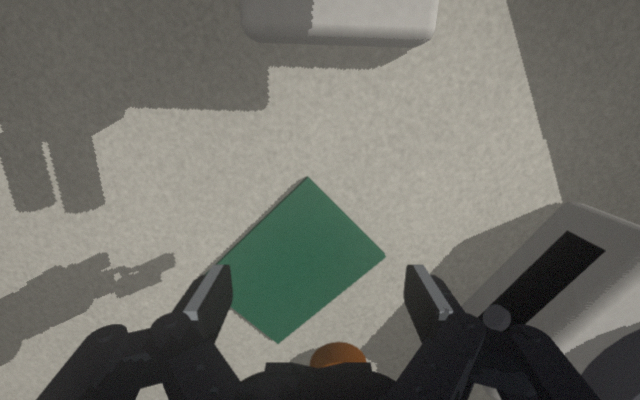

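```bash
python3 - <<'E'
from h import *
im=cv2.imread('pics/top0.png')
cv2.imwrite('pics/top0a.png',cv2.resize(im[145:255,175:295],None,fx=5,fy=5,interpolation=cv2.INTER_CUBIC))
cv2.imwrite('pics/top0b.png',cv2.resize(im[180:290,290:450],None,fx=5,fy=5,interpolation=cv2.INTER_CUBIC))
for n,u,v,z in [('case tl',188,156,.1),('lock',230,210,.11),('case br',278,240,.1),('red',353,233,.095),('blue',348,265,.095)]: print(n,onz('top',u,v,z))
E
```

```text
case tl [0.70979614 0.17951886 0.1       ]
lock [0.56289042 0.04502364 0.11      ]
case br [ 0.49250086 -0.08674355  0.1       ]
red [ 0.5233872  -0.28196002  0.095     ]
blue [ 0.43859626 -0.27239539  0.095     ]
```

View pics/top0a.png

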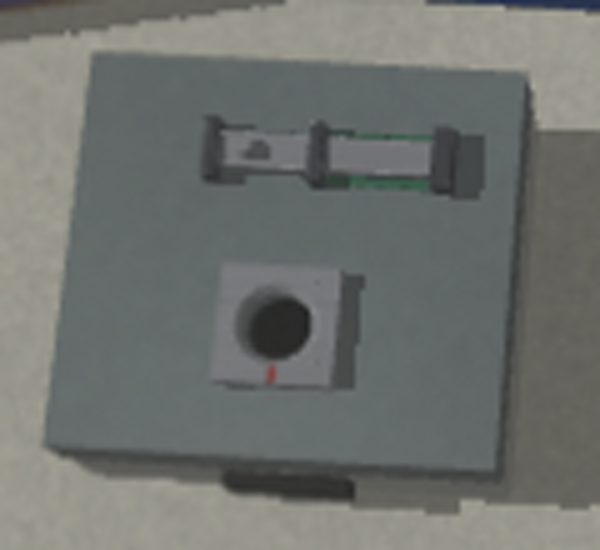

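View pics/top0b.png

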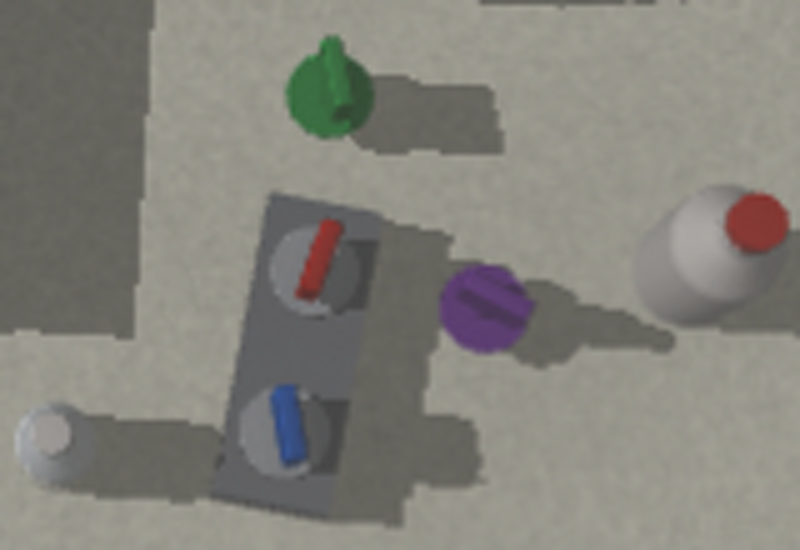

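```bash
python3 - <<'E'
from h import *
f=lambda x,y,u0,v0,z: onz('top',(x+.5)/5-.5+u0,(y+.5)/5-.5+v0,z)
def rep(n,P):
    P=np.array(P); print(n,'ctr',P.mean(0).round(4),'edges',[np.linalg.norm(P[i]-P[i-1]).round(4) for i in range(len(P))],'dirs deg',[np.degrees(np.arctan2(*(P[i]-P[i-1])[1::-1])).round(1) for i in range(len(P))])
rep('collar',[f(x,y,175,145,.11) for x,y in [(219,262),(341,268),(333,387),(210,381)]])
rep('lid',[f(x,y,175,145,.1) for x,y in [(92,52),(529,72),(500,470),(45,445)]])
rep('index',[f(x,y,175,145,.11) for x,y in [(272,366),(270,384)]])
rep('handle',[f(x,y,290,180,.095) for x,y in [(320,220),(343,224),(320,300),(297,295)]])
rep('blue',[f(x,y,290,180,.095) for x,y in [(273,389),(297,386),(307,462),(284,466)]])
print('flange',f(315,271,290,180,.044),'blue fl',f(285,432,290,180,.044))
rep('stand top',[f(x,y,290,180,.04) for x,y in [(270,193),(381,215),(333,517),(211,494)]])
c=calibration('wrist');s=get_state()
Rt=R.from_quat(np.roll(s['orientation'],-1)).as_matrix();E=np.array(c['extrinsics'])
print('cam in tool',Rt.T@(-E[:3,:3].T@E[:3,3]-s['tcp_pos']));print((E[:3,:3]@Rt).round(3))
print(Rt.round(3))
E
```

```text
collar ctr [0.5644 0.0459 0.11  ] edges [np.float64(0.0645), np.float64(0.0653), np.float64(0.0643), np.float64(0.065)] dirs deg [np.float64(2.1), np.float64(-89.5), np.float64(-178.2), np.float64(90.6)]
lid ctr [0.6047 0.0441 0.1   ] edges [np.float64(0.2193), np.float64(0.2416), np.float64(0.2198), np.float64(0.2411)] dirs deg [np.float64(0.7), np.float64(-89.5), np.float64(-179.5), np.float64(90.3)]
index ctr [0.537  0.0455 0.11  ] edges [np.float64(0.0097), np.float64(0.0097)] dirs deg [np.float64(-0.3), np.float64(179.7)]
handle ctr [ 0.5274 -0.2834  0.095 ] edges [np.float64(0.0421), np.float64(0.0123), np.float64(0.0426), np.float64(0.0123)] dirs deg [np.float64(-14.4), np.float64(-96.7), np.float64(165.6), np.float64(80.9)]
blue ctr [ 0.4393 -0.2715  0.095 ] edges [np.float64(0.0402), np.float64(0.0126), np.float64(0.0396), np.float64(0.0121)] dirs deg [np.float64(10.7), np.float64(-79.6), np.float64(-170.1), np.float64(103.0)]
flange [ 0.53023216 -0.28473544  0.044     ] blue fl [ 0.44108939 -0.272093    0.044     ]
stand top ctr [ 0.4853 -0.2782  0.04  ] edges [np.float64(0.1693), np.float64(0.0628), np.float64(0.1685), np.float64(0.0668)] dirs deg [np.float64(-8.3), np.float64(-98.1), np.float64(173.1), np.float64(82.6)]
cam in tool [ 0.08213642 -0.00013776  0.03065832]
[[ 0.001  1.     0.   ]
 [-0.947  0.001 -0.321]
 [-0.321 -0.     0.947]]
[[-0.892  0.453 -0.001]
 [ 0.453  0.892 -0.001]
 [ 0.    -0.001 -1.   ]]
```

```bash
python3 -m crank '[[-40,-23,0,0,0,0,1],[-54,-31,0,0,0,0,1],[-54,-31,0,0,0,0,1],[-54,-31,0,0,0,0,1],[-54,-31,0,0,0,0,1],[-54,-31,0,0,0,0,1],[-54,-31,0,0,0,0,1],[-54,-31,0,0,0,0,1]]'
python3 - <<'E'
from h import *
import json
s=get_state();c=calibration('wrist');im=read_camera('wrist');c2=calibration('wrist')
json.dump({k:(np.array(v).tolist()) for k,v in c.items()},open('w1.json','w'))
cv2.imwrite('pics/w1.png',im)
print(s['tcp_pos'],s['qvel'].round(3) if hasattr(s['qvel'],'round') else s['qvel'])
print(np.array(c['extrinsics'])[:,3],np.array(c2['extrinsics'])[:,3])
print('lock exp',proj(c,[.5645,.0455,.11]))
E
```

```text
clock: 1.15
tcp_pos: [0.5251, 0.1076, 0.4046]
orientation: [-0.0, 0.233, 0.973, 0.0]
wrist_force: [0.5, 0.8, 0.0]
finger_gap: 0.0856
[0.52510824 0.10760446 0.40458582] [-0.849  0.311  0.396  0.079  0.004 -0.843]
[-0.33332472 -0.43958238  0.24610358  1.        ] [-0.33192039 -0.44449904  0.2426516   1.        ]
lock exp [279.57631127 259.2603014 ]
```

View pics/w1.png

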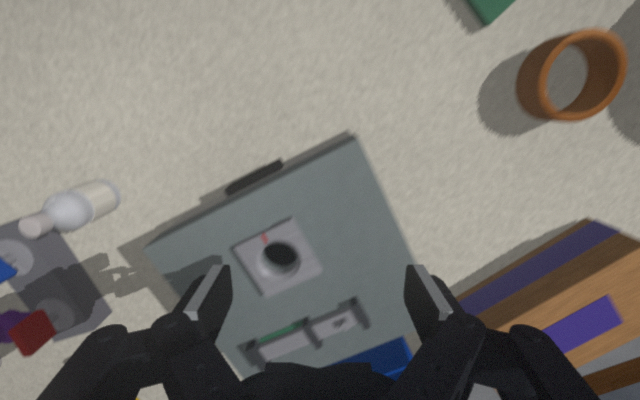

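```bash
python3 - <<'E'
from h import *
im=cv2.imread('pics/w1.png')
cv2.imwrite('pics/w1a.png',cv2.resize(im[205:310,215:335],None,fx=5,fy=5,interpolation=cv2.INTER_CUBIC))
E
```

```text
(no output)
```

View pics/w1a.png

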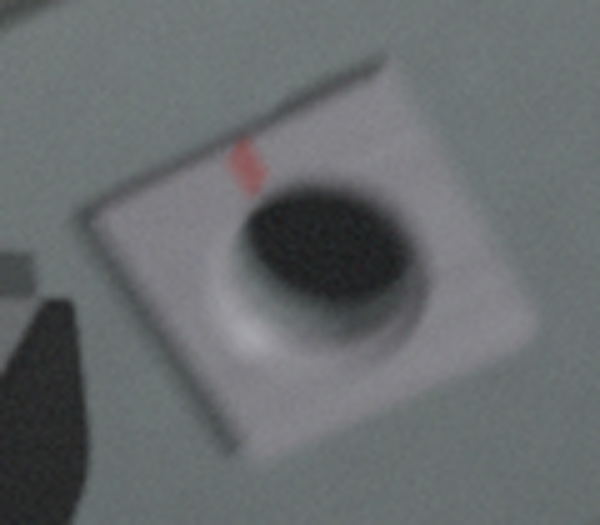

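```bash
python3 - <<'E'
from h import *
import json
c=json.load(open('w1.json'))
P=np.array([onz(c,(x+.5)/5-.5+215,(y+.5)/5-.5+205,.11) for x,y in [(94,217),(388,64),(540,316),(250,460)]])
print(P.round(4),P.mean(0),[np.linalg.norm(P[i]-P[i-1]).round(4) for i in range(4)],[np.degrees(np.arctan2(*(P[i]-P[i-1])[1::-1])).round(1) for i in range(4)])
print(get_state()['tcp_pos'])
E
```

```text
[[0.5336 0.0116 0.11  ]
 [0.5315 0.0774 0.11  ]
 [0.592  0.0788 0.11  ]
 [0.5952 0.0108 0.11  ]] [0.56308123 0.04466861 0.11      ] [np.float64(0.0615), np.float64(0.0658), np.float64(0.0606), np.float64(0.0681)] [np.float64(179.2), np.float64(91.9), np.float64(1.3), np.float64(-87.4)]
[0.52896747 0.10220626 0.40411475]
```

```bash
python3 -m crank '[[-20,-38,0,0,0,0,0.6],[-30,-57,0,0,0,0,0.6],[-30,-57,0,0,0,0,0.6],[-30,-57,0,0,0,0,0.6],[-30,-57,0,0,0,0,0.6],[-25,-48,0,0,0,0,0.6],[-17,-34,0,0,0,0,0.6],[0,0,0,0,0,-10,0.6]]'
python3 - <<'E'
from h import *
import json
s=get_state();c=calibration('wrist');im=read_camera('wrist')
json.dump({k:(np.array(v).tolist()) for k,v in c.items()},open('w2.json','w'))
cv2.imwrite('pics/w2.png',im)
print(s['tcp_pos'],s['qvel'])
print('exp',proj(c,[.529,-.284,.095]))
Rt=R.from_quat(np.roll(s['orientation'],-1)).as_matrix(); print(Rt.round(4))
E
```

```text
clock: 2.2
tcp_pos: [0.5287, -0.2785, 0.4037]
orientation: [-0.0, 0.147, 0.989, 0.0]
wrist_force: [-0.3, 0.3, -0.2]
finger_gap: 0.0514
[ 0.52868284 -0.27846821  0.40366128] [ 0.04076244 -0.01980062 -0.02427896  0.01334932  0.01526547 -1.41279106]
exp [312.6560399  195.44351663]
[[-9.568e-01  2.908e-01 -8.000e-04]
 [ 2.908e-01  9.568e-01  2.000e-04]
 [ 8.000e-04 -0.000e+00 -1.000e+00]]
```

View pics/w2.png

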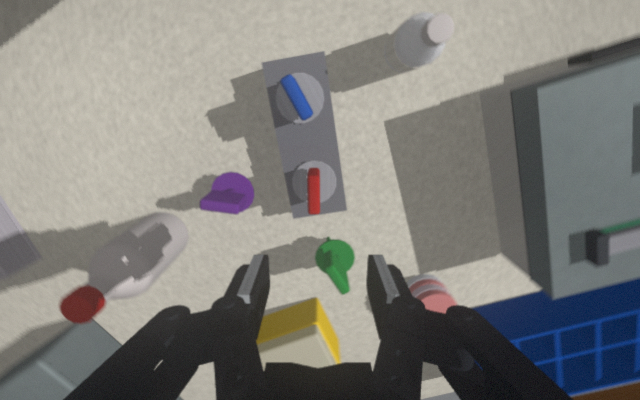

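```bash
python3 - <<'E'
from h import *
im=cv2.imread('pics/w2.png')
cv2.imwrite('pics/w2a.png',cv2.resize(im[145:235,265:365],None,fx=6,fy=6,interpolation=cv2.INTER_CUBIC))
print(get_state()['tcp_pos'])
E
```

```text
[ 0.5287233  -0.27716988  0.40377733]
```

View pics/w2a.png

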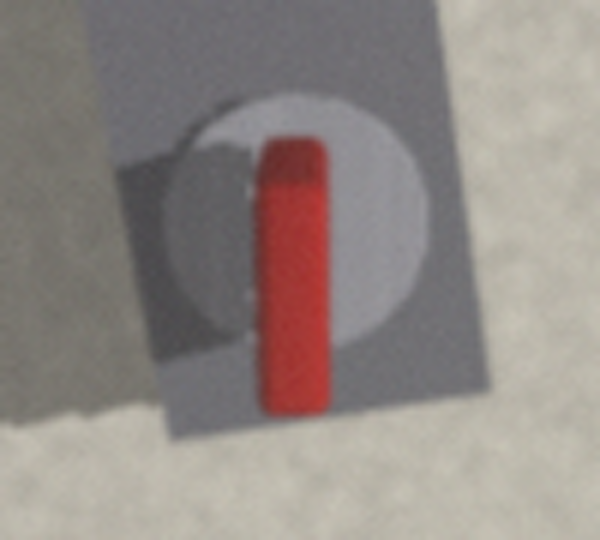

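```bash
python3 - <<'E'
from h import *
import json
c=json.load(open('w2.json'))
f=lambda x,y,z:onz(c,(x+.5)/6-.5+265,(y+.5)/6-.5+145,z)
P=np.array([f(x,y,.095) for x,y in [(259,184),(329,184),(330,414),(261,414)]])
print(P.round(4),P.mean(0),[np.linalg.norm(P[i]-P[i-1]).round(4) for i in range(4)],[np.degrees(np.arctan2(*(P[i]-P[i-1])[1::-1])).round(1) for i in range(4)])
Q=np.array([f(x,y,.044) for x,y in [(163,215),(430,215),(297,92),(300,352)]]);print(Q.round(4),Q[:2].mean(0),Q[2:].mean(0))
E
```

```text
[[ 0.5088 -0.2826  0.095 ]
 [ 0.5119 -0.2721  0.095 ]
 [ 0.5487 -0.283   0.095 ]
 [ 0.5454 -0.2938  0.095 ]] [ 0.52869774 -0.28284892  0.095     ] [np.float64(0.0383), np.float64(0.0109), np.float64(0.0383), np.float64(0.0112)] [np.float64(163.0), np.float64(73.1), np.float64(-16.5), np.float64(-106.9)]
[[ 0.52   -0.3065  0.044 ]
 [ 0.5344 -0.259   0.044 ]
 [ 0.5053 -0.2759  0.044 ]
 [ 0.553  -0.29    0.044 ]] [ 0.52720325 -0.28274172  0.044     ] [ 0.52915207 -0.28294408  0.044     ]
```

```bash
python3 -m crank '[[0,-5,20,0,0,0,0.6],[0,0,40,0,0,0,0.6],[0,0,30,0,0,0,0.6],[0,0,10,0,0,0,0.6],[0,0,0,0,0,0,0.6],[0,0,0,0,0,0,0.6],[0,0,0,0,0,0,0.6],[0,0,0,0,0,0,0.6]]'
python3 - <<'E'
from h import *
s=get_state();Rt=R.from_quat(np.roll(s['orientation'],-1)).as_matrix(); print(s['qvel'],Rt.round(4))
print(Rt.T@(np.array([.5287,-.283,.230])-s['tcp_pos']),np.degrees(np.arctan2(Rt[1,0],Rt[0,0])))
c=calibration('wrist'); cv2.imwrite('pics/w3.png',read_camera('wrist'))
print(proj(c,[.5287,-.283,.095]))
E
```

```text
clock: 3.25
tcp_pos: [0.5278, -0.2805, 0.3055]
orientation: [0.001, 0.147, 0.989, -0.0]
wrist_force: [-0.0, 0.5, 0.3]
finger_gap: 0.0514
[-5.29078586e-04  3.46350625e-03 -4.55853277e-03 -6.67456633e-04
 -1.51118237e-05 -4.30716735e-05] [[-9.567e-01  2.912e-01  1.300e-03]
 [ 2.912e-01  9.567e-01 -8.000e-04]
 [-1.400e-03 -4.000e-04 -1.000e+00]]
[-0.00151164 -0.00213177  0.07553524] 163.07234061232694
[315.02989729 237.99493058]
```

View pics/w3.png

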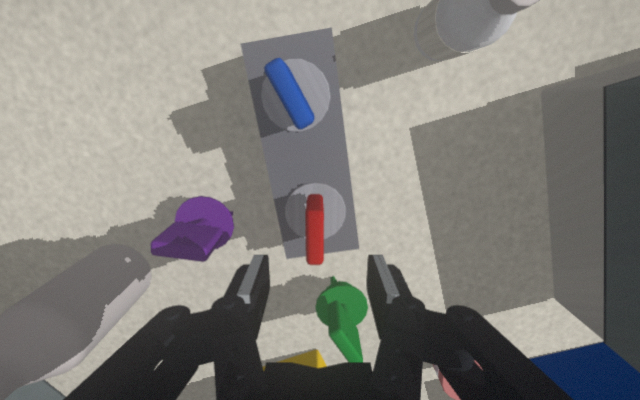

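```bash
python3 -m crank '[[-1.5,-2,30,0,0,0,0.6],[0,0,30,0,0,0,0.6],[0,0,12,0,0,0,0.6],[0,0,3,0,0,0,0.6],[0,0,0,0,0,0,0.6],[0,0,0,0,0,0,0],[0,0,0,0,0,0,0],[0,0,0,0,0,0,0]]' 60
python3 - <<'E'
from h import *
s=get_state();Rt=R.from_quat(np.roll(s['orientation'],-1)).as_matrix(); 
print(Rt.T@(np.array([.5287,-.283,.230])-s['tcp_pos']),s['finger_gap'],s['wrist_force'],s['ft_torque'])
cv2.imwrite('pics/w4.png',read_camera('wrist'));cv2.imwrite('pics/s4.png',read_camera('side')[180:320,200:400].repeat(4,0).repeat(4,1))
E
```

```text
clock: 4.3
tcp_pos: [0.5287, -0.2829, 0.2305]
orientation: [0.001, 0.147, 0.989, -0.0]
wrist_force: [-0.2, 0.1, 3.2]
finger_gap: 0.0117
[-4.51487701e-05 -1.22538927e-04  5.20877091e-04] 0.011709334918335293 [-0.24105865  0.10794774  3.17049536] [ 0.12392513  0.08256533 -0.04176323]
```

View pics/w4.png

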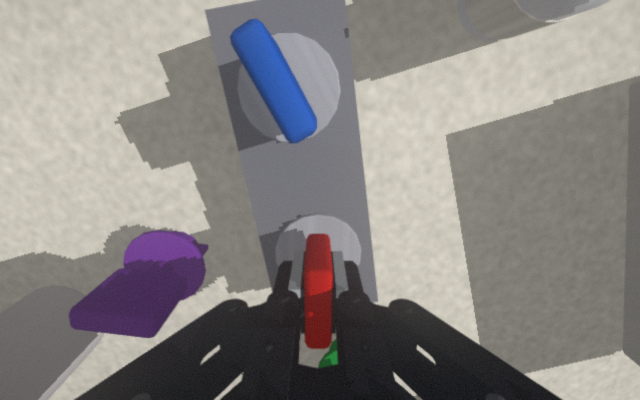

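View pics/s4.png

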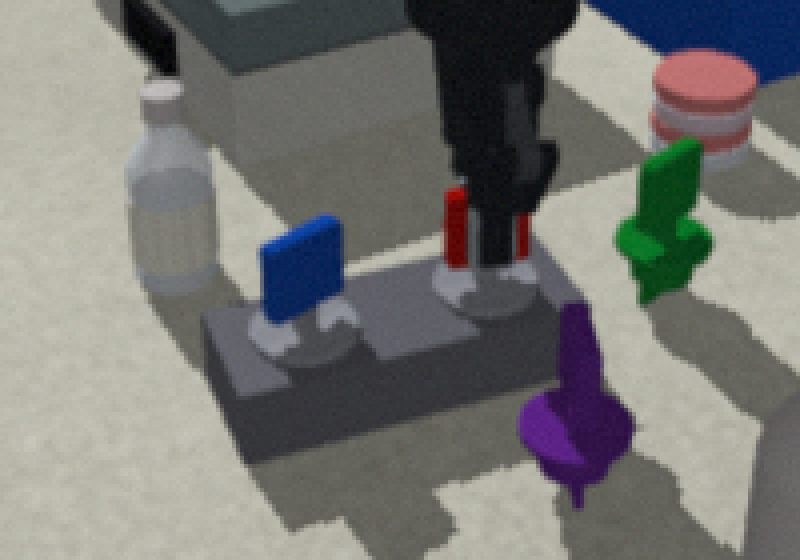

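```bash
python3 -m crank '[[0,0,-10,0,0,0,0],[0,0,-40,0,0,0,0],[0,0,-50,0,0,0,0],[0,0,-40,0,0,0,0],[0,0,-10,0,0,9,0],[0,0,0,0,0,9,0],[0,0,0,0,0,9,0],[0,0,0,0,0,0,0]]'
python3 - <<'E'
from h import *
s=get_state();Rt=R.from_quat(np.roll(s['orientation'],-1)).as_matrix(); 
print(Rt.T@(np.array([.564,.0452,.380])-s['tcp_pos']),s['finger_gap'],s['wrist_force'],s['ft_torque'],np.degrees(np.arctan2(Rt[1,0],Rt[0,0])),Rt[:,2])
cv2.imwrite('pics/w5.png',read_camera('wrist'));cv2.imwrite('pics/s5.png',read_camera('side')[100:300,200:400].repeat(3,0).repeat(3,1))
E
```

```text
clock: 5.4
tcp_pos: [0.5283, -0.2826, 0.3797]
orientation: [-0.0, 0.373, 0.928, 0.0]
wrist_force: [0.1, 0.9, -1.2]
finger_gap: 0.0115
[ 2.01158316e-01  2.61238749e-01 -1.76315454e-04] 0.01145957927223213 [ 0.08620054  0.94946147 -1.19642176] [-0.01159638  0.04793839  0.06170722] 136.17854654906935 [-4.53755712e-04  4.78512699e-04 -9.99999783e-01]
```

View pics/s5.png

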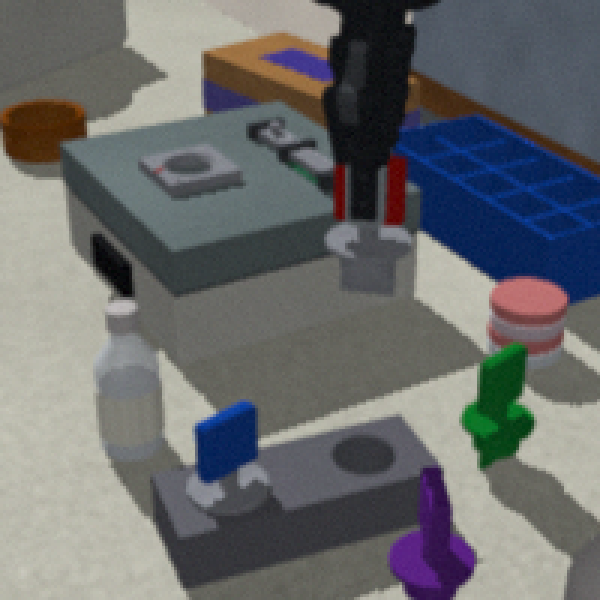

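View pics/w5.png

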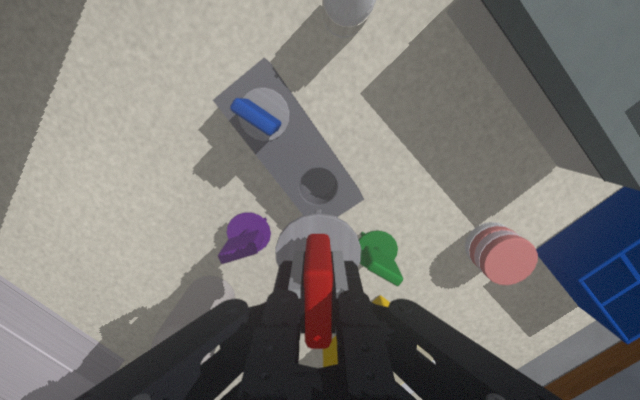

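```bash
python3 -m crank '[[20,26,0,0,0,0,0],[35,46,0,0,0,0,0],[35,46,0,0,0,0,0],[35,46,0,0,0,0,0],[35,46,0,0,0,0,0],[30,38,0,0,0,0,0],[11,13,0,0,0,0,0],[0,0,0,0,0,0,0]]'
python3 - <<'E'
from h import *
s=get_state();Rt=R.from_quat(np.roll(s['orientation'],-1)).as_matrix(); 
print(Rt.T@(np.array([.564,.0452,.380])-s['tcp_pos']),s['finger_gap'],s['wrist_force'],s['qvel'],np.degrees(np.arctan2(Rt[1,0],Rt[0,0])),Rt[:,2])
E
```

```text
clock: 6.5
tcp_pos: [0.5646, 0.0456, 0.3796]
orientation: [-0.0, 0.372, 0.928, -0.0]
wrist_force: [0.3, -0.9, -1.3]
finger_gap: 0.0113
[ 0.00016735 -0.00069421 -0.00036409] 0.011282815155963334 [ 0.27412175 -0.92880055 -1.29665369] [-0.04152057  0.00043084 -0.00266135 -0.00357998 -0.0106551  -0.003407  ] 136.26552355023412 [-1.91439830e-04 -2.83410684e-04 -9.99999942e-01]
```

```bash
python3 -m crank '[[0,0,15,0,0,0,0],[0,0,20,0,0,0,0],[0,0,6,0,0,0,0],[0,0,2,0,0,0,0],[0,0,0,0,0,0,0],[0,0,0,0,0,0,0],[0,0,0,0,0,0,0],[0,0,0,0,0,0,0]]'
python3 - <<'E'
from h import *
s=get_state();Rt=R.from_quat(np.roll(s['orientation'],-1)).as_matrix(); 
t=np.array(s['tcp_pos']);print(Rt.T@(np.array([.564,.0452,.337])-t),s['wrist_force'])
K=t+Rt[:,2]*.2215; print('tip',K)
for n in('top','side'): print(n,'tip',proj(n,K),'lock',proj(n,[.564,.0452,.11]))
im=read_camera('top');cv2.imwrite('pics/t6.png',cv2.resize(im[160:260,180:280],None,fx=6,fy=6,interpolation=cv2.INTER_CUBIC))
im=read_camera('side');cv2.imwrite('pics/s6.png',cv2.resize(im[95:195,210:350],None,fx=5.5,fy=5.5,interpolation=cv2.INTER_CUBIC))
cv2.imwrite('pics/w6.png',read_camera('wrist'))
E
```

```text
clock: 7.5
tcp_pos: [0.5647, 0.0448, 0.337]
orientation: [0.0, 0.374, 0.927, 0.0]
wrist_force: [-0.3, -0.1, -1.5]
finger_gap: 0.0115
[ 7.64956604e-04 -2.39973495e-04 -2.29382667e-05] [-0.32816079 -0.14188465 -1.47970788]
tip [0.56483084 0.0448504  0.11547744]
top tip [229.75379309 208.819836  ] lock [229.97739716 209.58636626]
side tip [262.83578295 152.25720619] lock [262.57672301 154.32529173]
```

View pics/s6.png

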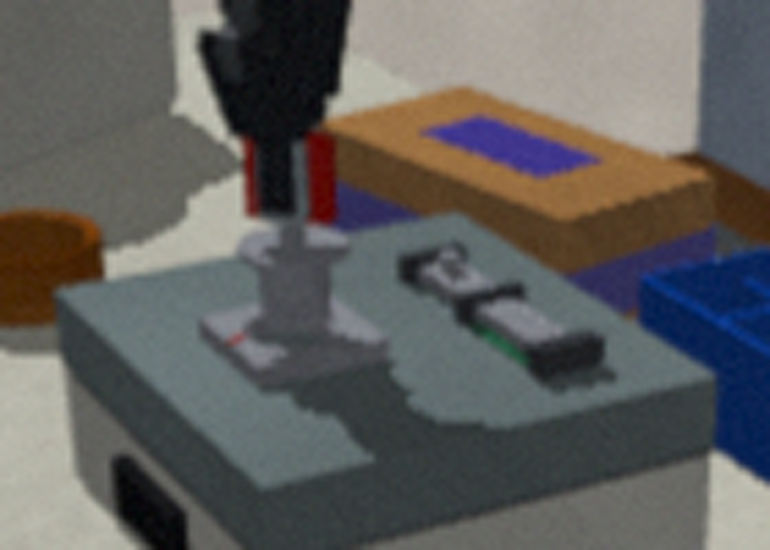

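View pics/w6.png

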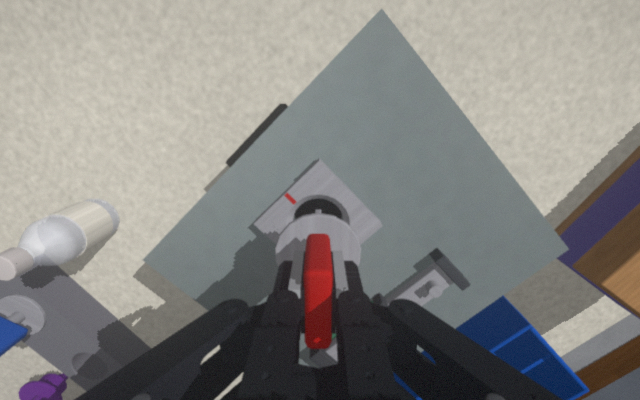

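```bash
python3 - <<'E'
from h import *
im=cv2.imread('pics/w6.png')
cv2.imwrite('pics/w6a.png',cv2.resize(im[150:250,245:395],None,fx=5,fy=5,interpolation=cv2.INTER_CUBIC))
E
```

```text
(no output)
```

View pics/w6a.png

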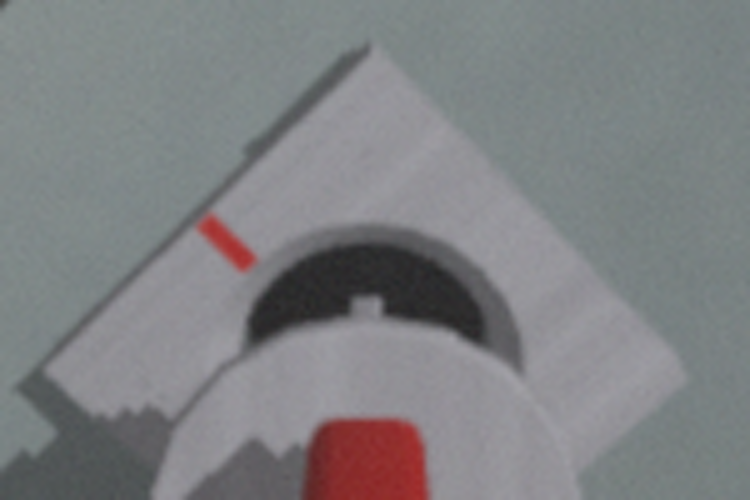

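```bash
python3 - <<'E'
from h import *
c=calibration('wrist')
f=lambda x,y,z:onz(c,(x+.5)/5-.5+245,(y+.5)/5-.5+150,z)
T,L,Rr=[f(*p,.11) for p in [(374,47),(43,372),(686,377)]]
print(T,L,Rr,'mid',(L+Rr)/2,np.linalg.norm(T-L),np.linalg.norm(T-Rr),np.degrees(np.arctan2(*(T-L)[1::-1])))
s=get_state();Rt=R.from_quat(np.roll(s['orientation'],-1)).as_matrix()
b=f(367,300,.1155+.000); print('bit end at',b,'in tool',Rt.T@(b-s['tcp_pos']))
print('fwd',proj(c,s['tcp_pos']+Rt@[.016,0,.2215]),'meas',(367.5/5-.5+245,298/5+150))
E
```

```text
[0.5312976  0.07839294 0.11      ] [0.53216485 0.01350269 0.11      ] [0.59498931 0.0777915  0.11      ] mid [0.56357708 0.04564709 0.11      ] 0.06489603942842012 0.0636945507304593 90.7656999585355
bit end at [0.55442792 0.05490041 0.1155    ] in tool [1.43866952e-02 1.00467084e-04 2.21288338e-01]
fwd [317.85131699 207.21331628] meas (318.0, 209.6)
```

```bash
python3 -m crank '[[1.2,0,0,0,0,0,0],[0,0,4,0,0,0,0],[0,0,4,0,0,0,0],[0,0,5,0,0,0,0],[0,0,5,0,0,0,0],[0,0,4,0,0,0,0],[0,0,0,0,0,0,0],[0,0,0,0,0,0,0]]'
cat > st.py <<'E'
from h import *
s=get_state();Rt=R.from_quat(np.roll(s['orientation'],-1)).as_matrix()
t=np.array(s['tcp_pos']);K=t+Rt[:,2]*.2215
print('tip-lock mm',((K-[.5637,.0456,.11])*1e3).round(2),'F',np.array(s['wrist_force']).round(2),'Tz',np.array(s['ft_torque']).round(3),'keyyaw',round(np.degrees(np.arctan2(-Rt[1,0],-Rt[0,0])),2),'tilt',Rt[:2,2].round(4),'gap',s['finger_gap'])
E
python3 st.py
```

```text
clock: 8.65
tcp_pos: [0.5638, 0.0456, 0.3148]
orientation: [0.0, 0.374, 0.927, 0.0]
wrist_force: [0.5, -0.1, -2.1]
finger_gap: 0.0115
tip-lock mm [ 2.000e-01 -1.000e-02 -1.668e+01] F [ 0.48 -0.13 -2.09] Tz [-0.021 -0.008 -0.007] keyyaw -43.92 tilt [0.0002 0.0001] gap 0.011478449207601538
```

Freely in the well, with no lateral force. Baseline Fz is about -1.5. Now easing down to the face.

```bash
python3 -m crank '[[0,0,1.5,0,0,0,0],[0,0,1,0,0,0,0],[0,0,1,0,0,0,0],[0,0,0.5,0,0,0,0],[0,0,0.5,0,0,0,0],[0,0,0.5,0,0,0,0],[0,0,0,0,0,0,0],[0,0,0,0,0,0,0]]';python3 st.py
```

```text
clock: 9.65
tcp_pos: [0.5638, 0.0456, 0.3099]
orientation: [0.0, 0.374, 0.927, 0.0]
wrist_force: [-1.5, -0.2, 2.6]
finger_gap: 0.0114
tip-lock mm [ 2.000e-01  1.000e-02 -2.164e+01] F [-1.49 -0.2   2.65] Tz [ 0.017  0.26  -0.02 ] keyyaw -43.92 tilt [0.0003 0.0001] gap 0.011423905191701809
```

```bash
python3 -m crank '[[0,0,0.3,0,0,-2.5,0],[0,0,0,0,0,-2.5,0],[0,0,0,0,0,-2.5,0],[0,0,0,0,0,-2.5,0],[0,0,0,0,0,-2.5,0],[0,0,0,0,0,-2.5,0],[0,0,0,0,0,-2.5,0],[0,0,0,0,0,0,0]]';python3 st.py
```

```text
clock: 10.65
tcp_pos: [0.5642, 0.0455, 0.3097]
orientation: [0.001, 0.229, 0.973, 0.0]
wrist_force: [-0.1, -0.6, 2.7]
finger_gap: 0.0114
tip-lock mm [  0.73  -0.05 -21.79] F [-0.08 -0.6   2.72] Tz [ 0.03  -0.042  0.022] keyyaw -26.44 tilt [0.0012 0.    ] gap 0.011430457342881716
```

```bash
python3 -m crank '[[0,0,0,0,0,-2.5,0],[0,0,0,0,0,-2.5,0],[0,0,0,0,0,-2.5,0],[0,0,0,0,0,-2.5,0],[0,0,0,0,0,-2.5,0],[0,0,0,0,0,-2.5,0],[0,0,0,0,0,0,0],[0,0,0,0,0,0,0]]';python3 st.py
```

```text
clock: 11.65
tcp_pos: [0.564, 0.0456, 0.3095]
orientation: [0.0, 0.1, 0.995, 0.0]
wrist_force: [1.0, 0.1, 2.9]
finger_gap: 0.0111
tip-lock mm [  0.44  -0.03 -21.96] F [0.95 0.11 2.87] Tz [-0.038 -0.088 -0.019] keyyaw -11.48 tilt [0.0007 0.    ] gap 0.011118571113466947
```

```bash
python3 -m crank '[[0,0,0,0,0,-2.5,0],[0,0,0,0,0,-2.5,0],[0,0,0,0,0,-2.5,0],[0,0,0,0,0,-2.5,0],[0,0,0,0,0,-2.5,0],[0,0,0,0,0,-2.5,0],[0,0,0,0,0,0,0],[0,0,0,0,0,0,0]]';python3 st.py
```

```text
clock: 12.65
tcp_pos: [0.5638, 0.0456, 0.3094]
orientation: [0.0, -0.031, 1.0, 0.0]
wrist_force: [-0.2, -0.9, 2.7]
finger_gap: 0.0112
tip-lock mm [ 1.700e-01  1.000e-02 -2.206e+01] F [-0.23 -0.9   2.72] Tz [-0.011 -0.03  -0.016] keyyaw 3.53 tilt [0.0002 0.0001] gap 0.011179267663407148
```

```bash
python3 -m crank '[[0,0,0,0,0,-2.5,0],[0,0,0,0,0,-2.5,0],[0,0,0,0,0,-2.5,0],[0,0,0,0,0,-2.5,0],[0,0,0,0,0,-2.5,0],[0,0,0,0,0,-2.5,0],[0,0,0,0,0,0,0],[0,0,0,0,0,0,0]]';python3 st.py
```

```text
clock: 13.65
tcp_pos: [0.5638, 0.0455, 0.3094]
orientation: [0.0, -0.161, 0.987, -0.0]
wrist_force: [0.8, -0.3, 2.8]
finger_gap: 0.0112
tip-lock mm [  0.14  -0.06 -22.09] F [ 0.76 -0.27  2.8 ] Tz [-0.125 -0.071 -0.017] keyyaw 18.52 tilt [ 0.0001 -0.    ] gap 0.011199745151389209
```

```bash
python3 -m crank '[[0,0,0,0,0,-2.5,0],[0,0,0,0,0,-2.5,0],[0,0,0,0,0,-2.5,0],[0,0,0,0,0,-2.5,0],[0,0,0,0,0,-2.5,0],[0,0,0,0,0,-2.5,0],[0,0,0,0,0,0,0],[0,0,0,0,0,0,0]]';python3 st.py
```

```text
clock: 14.65
tcp_pos: [0.5639, 0.0454, 0.3094]
orientation: [0.0, -0.288, 0.958, -0.0]
wrist_force: [0.1, -2.0, 1.8]
finger_gap: 0.0112
tip-lock mm [  0.34  -0.29 -22.06] F [ 0.15 -2.02  1.8 ] Tz [-0.394 -0.245 -0.019] keyyaw 33.51 tilt [ 0.0004 -0.0004] gap 0.011165955495621719
```

```bash
python3 -m crank '[[0,0,0,0,0,-2,0],[0,0,0,0,0,-2,0],[0,0,0,0,0,-2,0],[0,0,0,0,0,-2,0],[0,0,0,0,0,0,0],[0,0,0,0,0,0,0],[0,0,0,0,0,0,0],[0,0,0,0,0,0,0]]';python3 st.py
```

```text
clock: 15.65
tcp_pos: [0.5637, 0.0456, 0.3093]
orientation: [-0.0, -0.355, 0.935, 0.0]
wrist_force: [-0.9, -0.2, -1.8]
finger_gap: 0.0114
tip-lock mm [-1.000e-02  6.000e-02 -2.216e+01] F [-0.9  -0.22 -1.82] Tz [ 0.053  0.09  -0.004] keyyaw 41.58 tilt [-0.0002  0.0002] gap 0.011396674130287566
```

```bash
python3 -m crank '[[0,0,1,0,0,0,0],[0,0,1,0,0,0,0],[0,0,1,0,0,0,0],[0,0,1,0,0,0,0],[0,0,0,0,0,0,0],[0,0,0,0,0,0,0],[0,0,0,0,0,0,0],[0,0,0,0,0,0,0]]';python3 st.py
```

```text
clock: 16.65
tcp_pos: [0.5638, 0.0456, 0.3053]
orientation: [-0.0, -0.355, 0.935, 0.0]
wrist_force: [-0.5, 0.7, -1.8]
finger_gap: 0.0112
tip-lock mm [ 4.000e-02  2.000e-02 -2.617e+01] F [-0.55  0.67 -1.8 ] Tz [ 0.208  0.146 -0.013] keyyaw 41.58 tilt [-0.0001  0.0001] gap 0.011224999082364259
```

Past 24 mm with no push: the bit is in the slot. Going home.

```bash
python3 -m crank '[[0,0,1,0,0,0,0],[0,0,1,0,0,0,0],[0,0,1,0,0,0,0],[0,0,0.7,0,0,0,0],[0,0,0.5,0,0,0,0],[0,0,0,0,0,0,0],[0,0,0,0,0,0,0],[0,0,0,0,0,0,0]]';python3 st.py
python3 - <<'E'
from h import *
im=read_camera('top');cv2.imwrite('pics/t7.png',cv2.resize(im[150:250,180:280],None,fx=6,fy=6,interpolation=cv2.INTER_CUBIC))
E
```

```text
clock: 17.65
tcp_pos: [0.5638, 0.0456, 0.3012]
orientation: [0.0, -0.355, 0.935, 0.0]
wrist_force: [-0.5, 2.3, -1.3]
finger_gap: 0.0117
tip-lock mm [ 8.000e-02  3.000e-02 -3.033e+01] F [-0.52  2.27 -1.31] Tz [0.358 0.318 0.035] keyyaw 41.59 tilt [-0.      0.0001] gap 0.011702181618784951
```

View pics/t7.png

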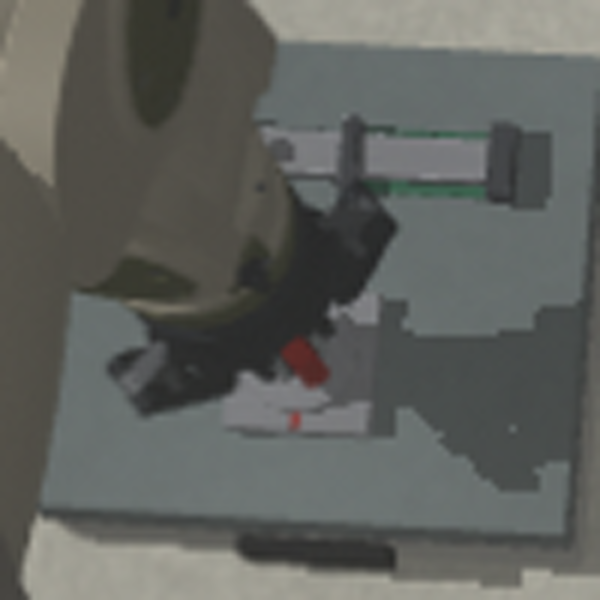

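```bash
python3 -m crank '[[0,0,0.3,0,0,0,0],[0,0,0,0,0,3,0],[0,0,0,0,0,5,0],[0,0,0,0,0,5,0],[0,0,0,0,0,5,0],[0,0,0,0,0,5,0],[0,0,0,0,0,3,0],[0,0,0,0,0,0,0]]';python3 st.py
```

```text
clock: 18.7
tcp_pos: [0.5638, 0.0459, 0.3009]
orientation: [0.0, -0.136, 0.991, 0.0]
wrist_force: [-1.2, 3.4, -1.3]
finger_gap: 0.0114
tip-lock mm [  0.09   0.52 -30.56] F [-1.17  3.35 -1.32] Tz [0.795 0.272 0.04 ] keyyaw 15.64 tilt [0.0001 0.001 ] gap 0.011425727340098436
```

```bash
python3 -m crank '[[0,0,0,0,0,3,0],[0,0,0,0,0,5,0],[0,0,0,0,0,5,0],[0,0,0,0,0,5,0],[0,0,0,0,0,5,0],[0,0,0,0,0,5,0],[0,0,0,0,0,2,0],[0,0,0,0,0,0,0]]';python3 st.py
python3 - <<'E'
from h import *
im=read_camera('top');cv2.imwrite('pics/t8.png',cv2.resize(im[150:250,180:280],None,fx=6,fy=6,interpolation=cv2.INTER_CUBIC))
E
```

```text
clock: 19.7
tcp_pos: [0.5638, 0.0457, 0.301]
orientation: [0.0, 0.125, 0.992, 0.0]
wrist_force: [-1.2, 4.2, -0.4]
finger_gap: 0.0113
tip-lock mm [  0.21   0.28 -30.54] F [-1.24  4.23 -0.36] Tz [0.87  0.218 0.065] keyyaw -14.33 tilt [0.0003 0.0006] gap 0.011273132448641764
```

View pics/t8.png

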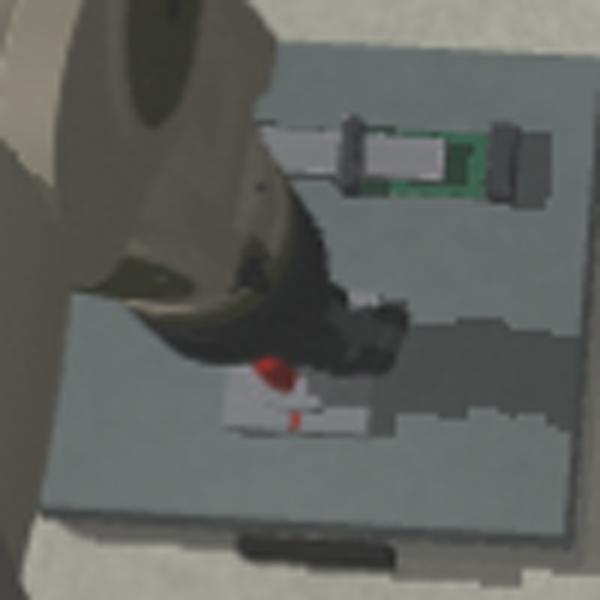

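```bash
python3 -m crank '[[0,0.4,0,0,0,3,0],[0,0,0,0,0,4,0],[0,0,0,0,0,3,0],[0,0,0,0,0,2,0],[0,0,0,0,0,0,0],[0,0,0,0,0,0,0],[0,0,0,0,0,0,0],[0,0,0,0,0,0,0]]';python3 st.py
python3 - <<'E'
from h import *
im=read_camera('top');cv2.imwrite('pics/t9.png',cv2.resize(im[150:250,180:280],None,fx=6,fy=6,interpolation=cv2.INTER_CUBIC))
for x,y in [(445,160),(488,160)]:print(onz('top',(x+.5)/6-.5+180,(y+.5)/6-.5+150,.11))
E
```

```text
clock: 20.75
tcp_pos: [0.5639, 0.0459, 0.3009]
orientation: [0.0, 0.228, 0.974, -0.0]
wrist_force: [-0.5, 1.2, 0.8]
finger_gap: 0.0113
tip-lock mm [  0.2    0.3  -30.58] F [-0.49  1.23  0.78] Tz [0.553 0.305 0.067] keyyaw -26.41 tilt [ 0.     -0.0001] gap 0.011318864114050564
[ 0.65909953 -0.00906984  0.11      ]
[ 0.6602139  -0.02830425  0.11      ]
```

View pics/t9.png

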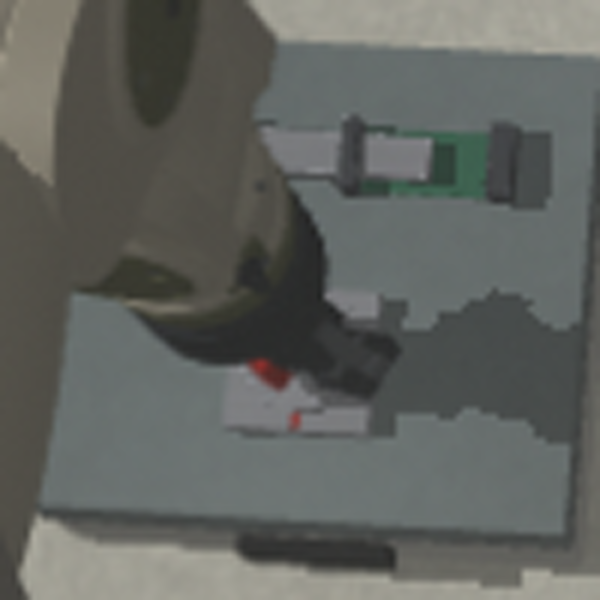

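```bash
python3 -m crank '[[0,0,0,0,0,0,0.5],[0,0,0,0,0,0,0.5],[0,0,0,0,0,0,0.5],[0,0,0,0,0,0,0.5],[0,0,-5,0,0,0,0.5],[0,0,-25,0,0,0,0.5],[0,0,-50,0,0,0,0.5],[0,0,-50,0,0,0,0.5]]'; python3 -m crank '[[30,0,-20,0,0,0,0.5],[50,0,0,0,0,0,0.5],[50,0,0,0,0,0,0.5],[30,0,0,0,0,0,0.5],[0,0,0,0,0,0,0.5],[0,0,0,0,0,0,0.5],[0,0,0,0,0,0,0.5],[0,0,0,0,0,0,0.5]]'
python3 - <<'E'
from h import *
im=read_camera('top');cv2.imwrite('pics/t10.png',cv2.resize(im[150:250,180:280],None,fx=6,fy=6,interpolation=cv2.INTER_CUBIC))
im=read_camera('side');cv2.imwrite('pics/s10.png',cv2.resize(im[95:195,210:350],None,fx=5.5,fy=5.5,interpolation=cv2.INTER_CUBIC));cv2.imwrite('pics/s10f.png',im)
E
```

```text
clock: 21.8
tcp_pos: [0.5637, 0.046, 0.4324]
orientation: [-0.0, 0.228, 0.974, -0.0]
wrist_force: [1.5, -0.2, -0.4]
finger_gap: 0.0427
clock: 22.8
tcp_pos: [0.4213, 0.1168, 0.4507]
orientation: [-0.0, 0.229, 0.973, -0.0]
wrist_force: [-0.6, 0.2, -0.2]
finger_gap: 0.0427
```

View pics/t10.png

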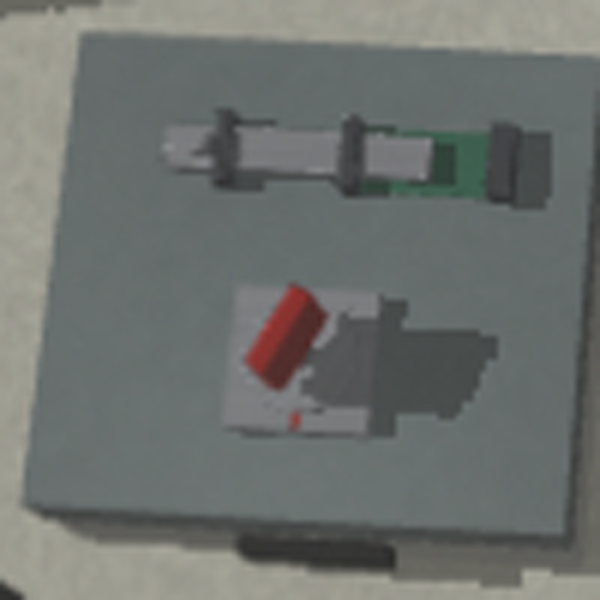

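View pics/s10.png

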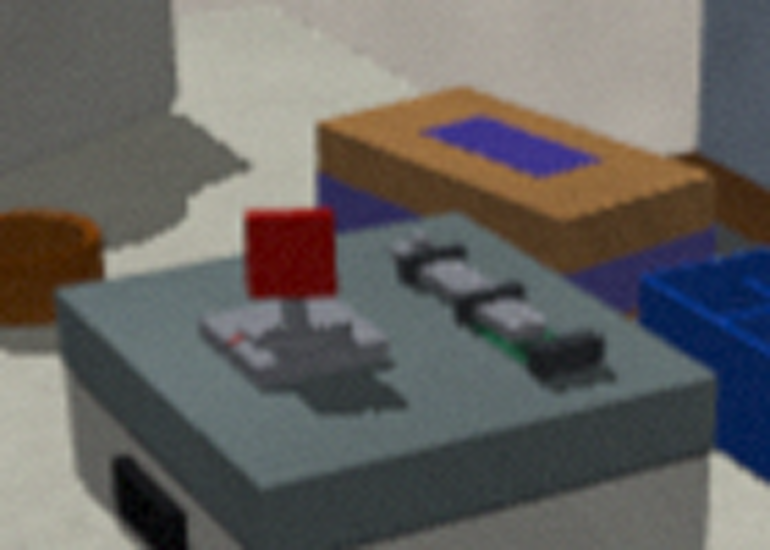

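View pics/s10f.png

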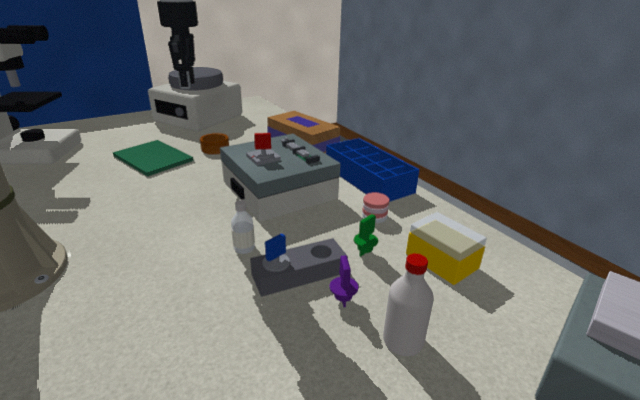

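```bash
python3 - <<'E'
from h import *
a=np.radians(-26.4);k=np.array([np.cos(a),np.sin(a),0])*.02
for z in (.125,.165):
  for sgn in(-1,1):
    p=proj('side',np.array([.5637,.0456,z])+sgn*k); print(z,sgn,(p-[210,95]+.5)*5.5)
E
```

```text
0.125 -1 [244.03204644 298.64158895]
0.125 1 [334.35750626 296.98794882]
0.165 -1 [238.57539978 213.4211077 ]
0.165 1 [330.72794212 212.05478454]
```

```bash
python3 -c "
from workcell import *
print(hand_in())"
```

```text
the job is handed in; nothing more can be done
None
```

The red key is home in the lock, the locking bar is drawn back about 31 mm, and I handed the job in at about 23 s. I don't know the verdict, since the hand-in gives none.

**What I did:** I took the red key from the stand and lowered it into the lock. Pressing with about 4 N, I turned it counter-clockwise from -44° until the push vanished, at a key direction of about +42°. I then lowered it home, turned it about 68° clockwise, let go and moved the arm clear.

**Last checks:**
- **Bar:** the knob on the bar has moved about 31 mm in the top view, and the green patch is bared.
- **Key home:** the key stands upright. Its handle edges in the side view lie within about 1 px of where a fully home key should appear.
- **Depth:** the wrist pose put the tip 30.6 mm below the mouth, 0.4 mm short of the nominal 31 mm, which is within what I could measure.
- **Forces:** the wrist readings I took stayed under 5 N, taken at the end of each move.
- **Other objects:** the blue key, bottles and dishes show no movement in the side view.

No check failed. The lock positions measured by the different cameras differed by up to about 2 mm, and I went by the close wrist view.

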